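# Prove a meter probe in the spring-contact cup

### The job

Check the red meter probe on the proving cup: take it from its rest, dip its metal tip into the slanting cup in line with the bore, and feel for the sprung brass contact at the bottom, whose depth is not known. Push the contact in about 8 mm (about 5.5 N) and keep it pushed for half a second, gently: it must never be driven near its stop (15 mm). Then draw the probe out and lay it back down in both notches of its rest, the way round it was, let go, and leave the other things on the desk where they are.

Things in the scene. Friction and masses are not known exactly. Their poses are not given: they have to be found in the camera images.
- probe_centre (a point): Centre of the red meter probe, a loose straight pen 164 mm long, 17 mm thick, about 26 g; for 58 mm either side of here it grips like a 16.5 mm wide, 17 mm high square bar. Starts lying level in its rest. Its -y axis points along the pen to the metal tip, y to the tail, z up as it lies.
- probe_tip (a point): End of the probe's bare metal needle (5 mm thick, the last 24 mm of the pen), 82 mm from probe_centre along the probe's -y axis.
- proving_cup: Grey open tube with a red band, slanting in a fixed bracket. Origin: centre of its mouth, 118 mm above the desk. z axis: out along the bore, 50 deg from vertical, up and to the robot's left (+y, yaw +-0.35 rad). x level, y square to the bore and pointing down. Bore 36 mm, flared to 49 mm (outside 58 mm) at the mouth. Bracket 104 mm wide along x, behind and below the mouth, lower than it.
- contact (a joint): How far the sprung brass disc (34 mm wide, across the bore) is pushed in, m: 0 free, 0.015 on its stop. Where the free disc sits differs from start to start, 20 to 42 mm inside the mouth: find it by touch. It begins to give at about 1.5 N and takes 0.5 N more per mm: 3.5 N at 4 mm, 5.5 N at 8 mm, 7.5 N at 12 mm.
- probe_rest: The probe's rest, black, fixed: base 60 x 130 x 8 mm with two notched posts 40 mm either side of the middle along its y axis, each 12 mm thick; the space between is free for fingers. Origin: centre of its underside; z up. The probe lies along its y axis, metal tip to -y.
- rest_notches (a point): Where the probe's centre is when it lies home: midway between the notches, 48.5 mm above the desk; axes as the rest's. The notches are 23 mm wide, flat floor 40 mm above the desk, straight sides up to 55 mm, then flared to about 40 mm width at 65 mm height.
- solder_reel: Bystander, to be left alone: the green and white solder reel, 54 mm wide, 38 mm high. Origin: centre of its underside.
- nut_jar: Bystander, to be left alone: the clear jar with black cap, 44 mm wide, 52 mm high. Origin: centre of its underside.
- tape_roll: Bystander, to be left alone: the black tape roll, 64 mm wide, 18 mm high. Origin: centre of its underside.
- flux_tin: Bystander, to be left alone: the round yellow and white tin, 50 mm wide, 22 mm high. Origin: centre of its underside.
- battery_pack: Bystander, to be left alone: the blue battery pack, 34 x 100 x 24 mm, lying flat. Origin: centre of its underside.
- screwdriver_blue: Bystander, to be left alone: the blue screwdriver, 19 x 135 x 18 mm, lying flat. Origin: centre of its underside.
Mind the look-alikes: they are no part of the job. What is shaped like the part that bears probe_centre but green is not meant.

How it is judged:
By the outcome, as a careful person would: the job done as asked, in the order asked, and still so for the second after the job is handed in, with the robot touching nothing.
It also fails if it takes over 53 s, if anything falls off the work surface, if the arm or the gripper's body presses on something with over 40 N, if the wrist force passes 120 N, or if a joint passes its speed limit or range.

### The arm

A 6-joint arm with a two-finger parallel gripper is mounted at the origin on a cart in front of the work surface, level with it; the furniture and walls round the work are solid. World frame = base frame: x ahead of the robot, y to its left, z up, the work surface at z = 0. Lengths are in mm, angles in rad, forces in N, time in s.
With the tool pointing down it reaches from about 350 to 875 mm from the base axis. Payload 4.2 kg.
Tool frame: the origin (TCP) lies at the very end of the fingers, on their centre line; the grasp point (between the pads) lies arm.grip_depth behind it (arm.grip_depth is the distance from the TCP to the grasp point, in mm); z points along the fingers, y is the direction in which the jaws open and shut (so a half turn about z gives the same grasp; the last joint's range is limited). The gripper opens to 85 mm and grips with 20 to 120 N. Pads are 22 mm wide; open, the fingers measure 114 mm over their backs; the gripper's body (76 mm by 85 mm) begins 54 mm behind the grasp point. The pads swing forward as they close: fully open they stand 13 mm farther back than shut.
Start: joints at [0.259, 0.385, 0.008, 0, -1.194, -0.259], TCP at [624.979, 0.025, 231.312] pointing down, gripper open.
Joint ranges: [-3.14, 3.14], [-1.21, 2.06], [-1.07, 1.41], [-3.16, 2.05], [-2.99, -0.16], [-3.1, 3.1]. Speed limits (rad/s): [2.79, 2.79, 3.14, 3.14, 3.14, 3.14].

### API

Orientations are given as a unit quaternion [x, y, z, w].
In Python, from bench import arm, optics, workorder gives the robot as it stands. The module is installed in compiled form; this text tells all that it offers.
- The arm moves only by the tool play_rows, never from a script. Its arguments are lists of equal length, an entry for each row: "travel": the shift along the tool's x, y, z in m, a list of three; "rotation": the turn, a rotation vector about the tool's x, y, z in rad, a list of three; "grip": the opening, from 0 (shut) to 1 (fully open). In form: {"travel": [[x, y, z], ...], "rotation": [[rx, ry, rz], ...], "grip": [grip, ...]}. A call has 1 to 12 rows; each row shifts and turns the commanded pose from where the row before left it, along the tool's axes as they then stand; what a row does not reach is not made up. A row lasts 1/12 s, in which the tool goes at most 41.7 mm and 7.16 degrees, less where a joint would pass 70% of its speed; a pose out of reach is approached as far as the arm can. A call is refused whole if a number of a shift passes 0.0417 or a number of a turn 0.125, either way. A call with a gripper value outside its range is refused whole. The fingers move at their own pace and stop on an object; the grip force is fixed at half the most. Time passes only in rows, so rows that do not move let the fingers close. It gives the time, the measured TCP pose, the force and the opening at its end, in the units of the state.
- arm.read_state(): the state, without advancing time (a new reading comes with each control period).
- optics.get_image(name): name is "scene" or "side" or "wrist"; returns a dict with "image" (384x512x3 uint8, blue, green, red), "depth" (384x512 float32, mm along the optical axis (not along the pixel's ray), 0 where there is no reading), "camera_matrix" (3x3 intrinsics, pixels), "R" (3x3) and "t" (3): a world point X has camera coordinates R X + t; the wrist camera has in their place "hand_eye" (4x4, takes a point from camera to tool coordinates, whose origin is the TCP and whose axes are the flange's). Camera axes: x right, y down, z forward; pixel columns grow to the right and rows downward; lengths in mm; the calibration is good to about 2 mm. A picture is of the moment at which its call begins: read the wrist's pose just before it.
- workorder.job_done(): hands the job in, once; it reports no verdict.
The state is a dict: "clock": time; "joints": joint angles; "joint_vel": joint speeds; "joint_efforts": joint torques, N m; "position": TCP position; "ee_rot": TCP orientation; "contact_force": force on the tool from outside, world axes, zero at the start; "wrist_torque": the same for the moment, N m; "gripper_width": finger opening in mm.
Only numpy, scipy, OpenCV 4.12 (cv2) and the standard library are available. Lean on these libraries where they do the work, as an engineer would, in place of code of your own. Each camera call takes 0.05 s, during which the arm holds its last target. There are 200 camera calls.

## Working session

There is one attempt and no reset: what is moved stays moved. The work goes in short steps, Python scripts to look and compute and a tool call to move; the robot and the scene stay as the last step left them, time stands still between calls to the robot, and variables do not carry over. Pictures are saved under pics/ and viewed, about 8 in all and at most 12, crops included, and the job is handed in when it is done.

Besides the shell and the picture viewer there is one more tool, called after "Request:" as a command line: name --argument value ..., lists and objects as JSON in quotes. play_rows: Moves the arm, as the interface text tells. Its arguments: {"type":"object","properties":{"travel":{"type":"array","items":{"type":"array","items":{"type":"number"}}},"rotation":{"type":"array","items":{"type":"array","items":{"type":"number"}}},"grip":{"type":"array","items":{"type":"number"}}},"required":["travel","rotation","grip"]}

```bash
mkdir -p pics
cat > h.py <<'E'
import numpy as np, cv2
from bench import arm, optics, workorder
from scipy.spatial.transform import Rotation as R
def grab(n):
    s=arm.read_state(); d=optics.get_image(n)
    np.savez(f'{n}.npz',pos=s['position'],rot=s['ee_rot'],**d)
    return d
def world(n,mask=None):
    d=np.load(f'{n}.npz'); K=d['camera_matrix']; z=d['depth'].astype(float)
    v,u=np.mgrid[:z.shape[0],:z.shape[1]]
    P=np.stack([(u-K[0,2])/K[0,0]*z,(v-K[1,2])/K[1,1]*z,z],-1)
    if 'hand_eye' in d:
        H=d['hand_eye']; P=P@H[:3,:3].T+H[:3,3]; P=P@R.from_quat(d['rot']).as_matrix().T+d['pos']
    else: P=(P-d['t'])@d['R']
    P[z==0]=np.nan
    return P
E
python3 - <<'E'
from h import *
s=arm.read_state(); print({k:np.round(v,3) for k,v in s.items()}, arm.grip_depth)
ims=[grab(n)['image'] for n in('scene','side','wrist')]
for n,i in zip(('scene','side'),ims): cv2.imwrite(f'pics/{n}1.png',cv2.resize(i,(800,600)))
cv2.imwrite('pics/wrist1.png',ims[2])
d=np.load('wrist.npz');print(d['hand_eye'].round(3))
E
```

```text
{'clock': np.float64(0.0), 'joints': array([ 2.590e-01,  3.860e-01,  7.000e-03, -1.000e-03, -1.194e+00,
       -2.590e-01]), 'joint_vel': array([ 0.   ,  0.002,  0.   ,  0.   , -0.002,  0.001]), 'joint_efforts': array([-1.0000e-03, -3.9229e+01,  1.8840e+01,  4.1860e+00, -5.0000e-03,
        0.0000e+00]), 'position': array([6.24428e+02, 2.30000e-02, 2.30205e+02]), 'ee_rot': array([-0.707,  0.707,  0.001, -0.001]), 'contact_force': array([ 0.112, -0.068, -0.214]), 'wrist_torque': array([-0.021, -0.044,  0.016]), 'gripper_width': np.float64(85.213)} 18.700000000000003
[[ 1.00000e-03 -9.61000e-01 -2.76000e-01  7.02090e+01]
 [ 1.00000e+00  1.00000e-03  1.00000e-03  2.06900e+00]
 [-0.00000e+00 -2.76000e-01  9.61000e-01 -1.42279e+02]
 [ 0.00000e+00  0.00000e+00  0.00000e+00  1.00000e+00]]
```

View pics/scene1.png

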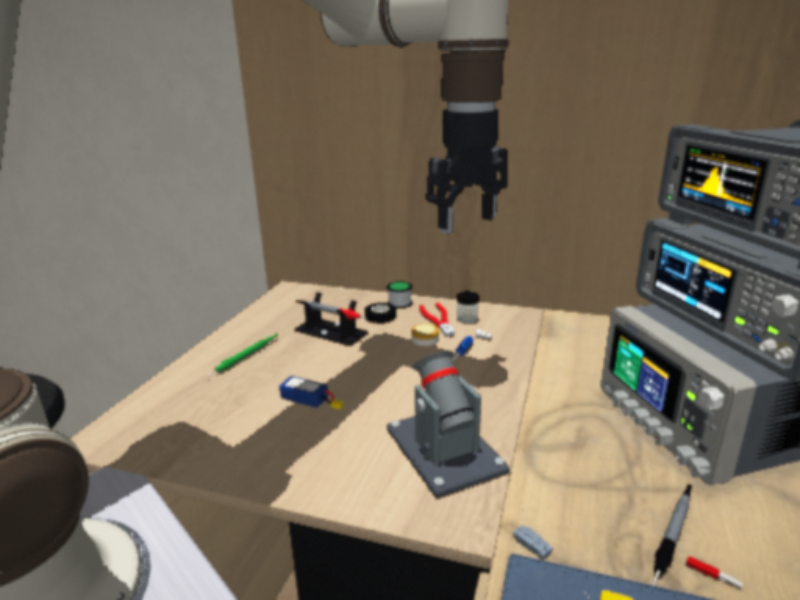

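View pics/side1.png

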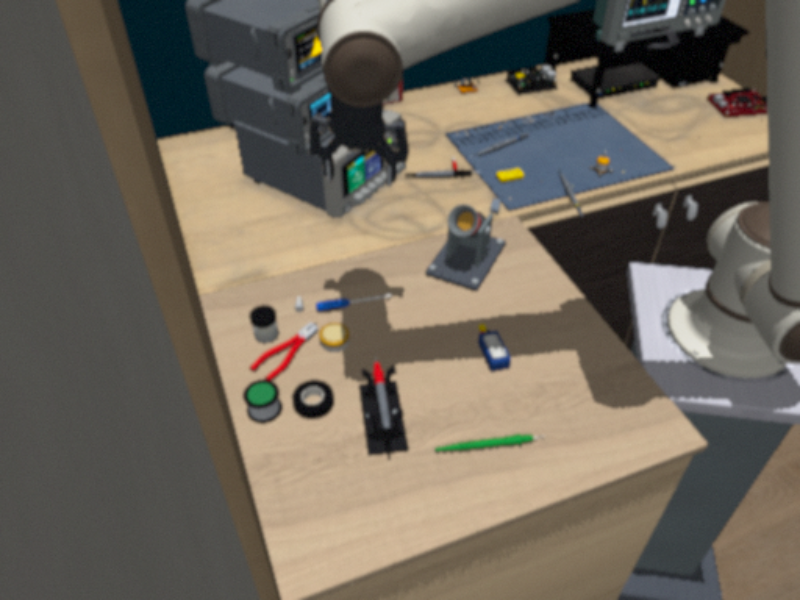

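The scene and side views show the rest with the probe (side ~(382,410), red tail end at the (378,372) end, needle at ~(388,455)), the cup (side ~(465,235)), and look-alikes: the green pen at (485,443), the red-tipped pens on the rear bench, and the red pliers. The meter probe in the black rest fits the description. I'll check it in a crop and measure it with depth.

Run:
```python
from h import *
im=np.load('side.npz')['image']; P=world('side'); 
def S(u,v): u,v=int(u*.64),int(v*.64); return np.round(np.nanmedian(P[v-1:v+2,u-1:u+2].reshape(-1,3),0),1)
for n,p in dict(tail=(378,372),bodymid=(384,405),needle=(388,455),reel=(262,393),tape=(314,385),bat=(494,345),pen=(485,443),cup=(463,222),base=(440,270),desk=(300,500),sd=(332,305)).items(): print(n,S(*p))
W=world('wrist'); print('wrist xy range',np.nanmin(W.reshape(-1,3),0),np.nanmax(W.reshape(-1,3),0))
c1=cv2.resize(im[225:300,215:275],None,fx=6.6,fy=6.6,interpolation=cv2.INTER_CUBIC)
c2=cv2.resize(im[120:195,265:325],None,fx=6.6,fy=6.6,interpolation=cv2.INTER_CUBIC)
cv2.imwrite('pics/crop1.png',np.hstack([c1,c2]))
```

```text
tail [564.  220.9  54.6]
bodymid [544.9 278.6  53. ]
needle [531.2 325.8  -1.7]
reel [731.9 269.9  36.4]
tape [663.3 228.6  16.5]
bat [391.4 109.2  22.5]
pen [394.4 293.9  13.2]
cup [ 464.7 -104.9   98.6]
base [499.6 -73.9  10.3]
desk [638.2 415.8  -1.7]
sd [674.2  50.2  12.9]
wrist xy range [-394.21580573 -451.45453109 -758.45847318] [ 968.70306303 1383.45930608  334.41472406]
```

View pics/crop1.png

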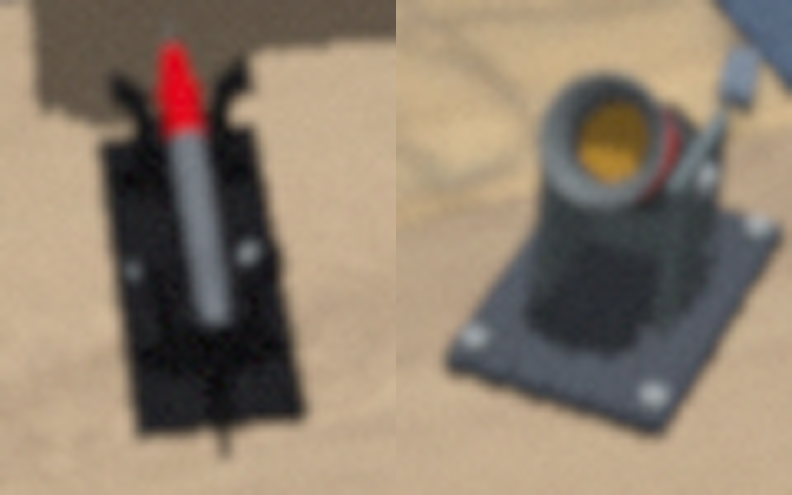

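The side crop doesn't settle which end carries the needle, so I'll move over the rest and look with the wrist camera.

Request:
play_rows --travel '[[-0.03,0.009,0],[-0.033,0.01,0],[-0.033,0.01,0],[-0.033,0.01,0],[-0.033,0.01,0],[-0.033,0.01,0],[-0.03,0.009,0],[0,0,0],[0,0,0]]' --rotation '[[0,0,0],[0,0,0],[0,0,0],[0,0,0],[0,0,0],[0,0,0],[0,0,0],[0,0,0],[0,0,0]]' --grip '[1,1,1,1,1,1,1,1,1]'

```text
clock: 0.9
position: [556.2, 226.6, 230.9]
ee_rot: [0.708, -0.706, -0.0, 0.0]
contact_force: [-0.3, -0.7, 0.5]
gripper_width: 85.3
```

Run:
```python
from h import *
s=arm.read_state(); print({k:np.round(s[k],3) for k in('clock','joints','position')})
d=grab('wrist');im=d['image']
cv2.imwrite('pics/wrist2.png',cv2.resize(im,(800,600)))
P=world('wrist'); 
m=(P[...,2]>25)&(P[...,2]<75); 
hsv=cv2.cvtColor(im,cv2.COLOR_BGR2HSV)
red=((hsv[...,0]<10)|(hsv[...,0]>170))&(hsv[...,1]>120)&(P[...,2]>30)
print(red.sum(),np.nanmedian(P[red],0), np.nanmin(P[red],0),np.nanmax(P[red],0))
```

```text
{'clock': np.float64(0.9), 'joints': array([ 0.656,  0.344, -0.055, -0.   , -1.173, -0.653]), 'position': array([556.217, 226.584, 230.884])}
382 [560.33576949 218.58082726  53.70901537] [549.31152032 197.45054093  38.98453677] [570.08938154 239.0756038   57.49062544]
```

View pics/wrist2.png

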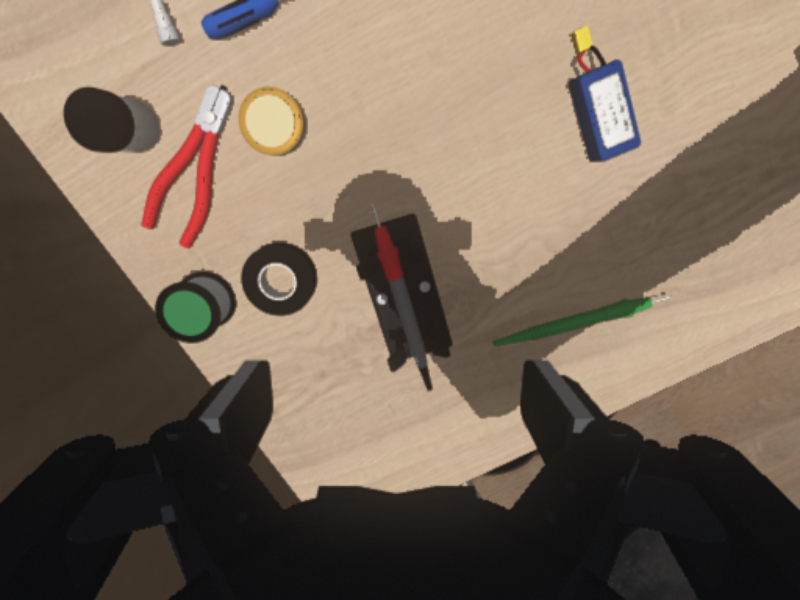

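The wrist view settles it. The needle is at (374,205), with the red nose below it at (388,250), and the black tail is at (430,388), so the tip points to -y. The green pen at (570,322) is the look-alike. Next I'll compute the probe's line and get a first cup estimate from the side and scene depth.

```bash
cat >> h.py <<'E'
def ray(n,u,v,zp):
    "pixel -> world point on plane z=zp"
    d=np.load(f'{n}.npz'); K=d['camera_matrix']; r=np.linalg.inv(K)@[u,v,1.]
    if 'hand_eye' in d:
        H=d['hand_eye']; M=R.from_quat(d['rot']).as_matrix(); o=M@H[:3,3]+d['pos']; r=M@H[:3,:3]@r
    else: o=-d['R'].T@d['t']; r=d['R'].T@r
    return o+r*(zp-o[2])/r[2]
E
python3 - <<'E'
from h import *
a=ray('wrist',374*.64,205*.64,48.5); b=ray('wrist',430*.64,388*.64,48.5)
print('tip',a,'tail',b,np.linalg.norm(a-b),'mid',(a+b)/2,'ang deg',np.degrees(np.arctan2(*(b-a)[:2])))
P=world('wrist'); m=(P[...,2]>47)&(P[...,2]<60)&(np.abs(P[...,0]-550)<60)&(np.abs(P[...,1]-250)<75)
Q=P[m]; d=(b-a)/np.linalg.norm(b-a); n=np.array([d[1],-d[0],0]); c=(a+b)/2
t=(Q-c)@d; s=(Q-c)@n
for k in range(-60,61,20):
    w=(abs(t-k)<10)&(abs(s)<15); print(k,w.sum(),np.round([np.min(s[w]),np.max(s[w]),s[w].mean(),Q[w,2].max()],1))
# cup from side + scene: points near
for n in('side','scene'):
    P=world(n); Q=P[(abs(P[...,0]-470)<80)&(abs(P[...,1]+110)<90)&(P[...,2]>90)]; print(n,len(Q),np.round(np.percentile(Q,[0,50,100],axis=0),1))
E
```

```text
tip [570.59464414 181.65877436  48.5       ] tail [524.12306901 335.83299103  48.5       ] 161.02576309692088 mid [547.35885657 258.7458827   48.5       ] ang deg -16.773987630424866
-60 116 [-4.6  6.8  0.8 55.4]
-40 271 [-14.9  15.    0.3  59.6]
-20 166 [-5.7  8.1  0.6 56.3]
0 153 [-5.5  7.6  0.6 56.4]
20 147 [-5.3  7.2  0.7 56.1]
40 192 [-14.8  15.   -0.1  58.6]
60 77 [-3.8  5.8  0.5 54.2]
side 388 [[ 416.2 -141.6   90. ]
 [ 460.7  -99.   104.1]
 [ 491.8  -64.8  138.6]]
scene 1009 [[ 412.5 -161.2   90. ]
 [ 444.5 -119.7  106.2]
 [ 487.9  -73.4  140.5]]
```

Request:
play_rows --travel '[[-0.0185,0.00485,0.01],[-0.0186,0.00485,0.02],[0,0,0.02],[0,0,0.02],[0,0,0.02],[0,0,0],[0,0,0]]' --rotation '[[0,0,0],[0,0,0],[0,0,-0.1],[0,0,-0.1],[0,0,-0.093],[0,0,0],[0,0,0]]' --grip '[1,1,1,1,1,1,1]'

```text
clock: 1.53
position: [547.4, 260.7, 140.5]
ee_rot: [0.802, -0.598, -0.0, 0.001]
contact_force: [0.1, -0.1, -0.0]
gripper_width: 85.3
```

Run:
```python
from h import *
s=arm.read_state(); print({k:np.round(s[k],3) for k in('joints','position','ee_rot')})
T=R.from_quat(s['ee_rot']).as_matrix(); print(T.round(3))
im=grab('wrist')['image']; P=world('wrist')
x=T[:,0]; y=T[:,1]; Q=P[np.isfinite(P[...,2])&(P[...,2]>48)&(P[...,2]<62)]-s['position']
t=Q@x; w=Q@y
for k in range(-60,61,20):
    m=(abs(t-k)<8)&(abs(w)<13); print(k,m.sum(),np.round([w[m].min(),w[m].max()],1) if m.any() else '')
cv2.imwrite('pics/wrist3.png',im)
```

```text
{'joints': array([ 0.711,  0.431, -0.162,  0.   , -0.98 , -0.422]), 'position': array([547.351, 260.657, 140.51 ]), 'ee_rot': array([ 0.802, -0.598, -0.   ,  0.001])}
[[ 0.285 -0.958 -0.002]
 [-0.958 -0.285 -0.002]
 [ 0.001  0.002 -1.   ]]
-60 108 [-4.8  3.8]
-40 253 [-13.  13.]
-20 224 [-6.5  5.6]
0 250 [-7.3  5.5]
20 264 [-7.8  5.4]
40 410 [-12.8  12.8]
60 211 [-6.7  4.3]
```

View pics/wrist3.png

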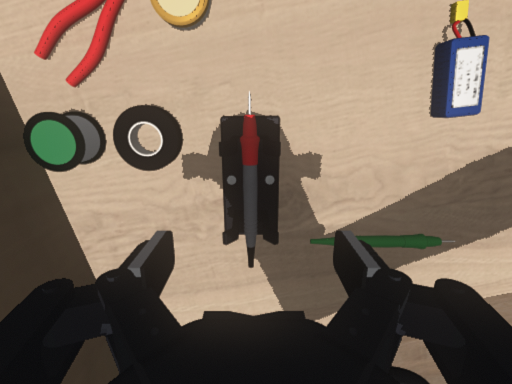

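Run:
```python
from h import *
d=np.load('wrist.npz');T=R.from_quat(d['rot']).as_matrix()
for n,p,z in (('pen end',(310,241),7),('pen end',(350,240),7),('tip',(250,93),48.5),('tail',(251,267),48.5),('tape',(182,140),18),('postR',(278,240),62)):
    q=ray('wrist',*p,z); print(n,q.round(1),((q-d['pos'])@T).round(1))
```

```text
pen end [462.5 312.2   7. ] [-73.8  66.3 133.6]
pen end [419.6 298.2   7. ] [-72.6 111.4 133.7]
tip [571.3 181.9  48.5] [82.2 -0.7 92.1]
tail [524.3 337.7  48.5] [-80.6  -0.1  91.9]
tape [623.2 240.8  18. ] [ 40.5 -67.3 122.4]
postR [511.1 295.9  62. ] [-44.2  24.5  78.5]
```

Request:
play_rows --travel '[[-0.003,-0.0005,0.02],[0,0,0.025],[0,0,0.025],[0,0,0.02],[0,0,0.0145],[0,0,0.005],[0,0,0],[0,0,0],[0,0,0],[0,0,0],[0,0,0],[0,0,0]]' --rotation '[[0,0,0],[0,0,0],[0,0,0],[0,0,0],[0,0,0],[0,0,0],[0,0,0],[0,0,0],[0,0,0],[0,0,0],[0,0,0],[0,0,0]]' --grip '[1,1,1,1,1,1,1,1,0,0,0,0]'

```text
clock: 2.58
position: [547.2, 265.4, 32.6]
ee_rot: [0.803, -0.596, 0.0, -0.001]
contact_force: [-0.6, -1.1, 0.3]
gripper_width: 38.8
```

Request:
play_rows --travel '[[0,0,0],[0,0,0],[0,0,0],[0,0,0]]' --rotation '[[0,0,0],[0,0,0],[0,0,0],[0,0,0]]' --grip '[0,0,0,0]'

```text
clock: 2.92
position: [547.2, 265.4, 32.3]
ee_rot: [0.803, -0.596, 0.0, -0.0]
contact_force: [-0.5, -0.5, 3.7]
gripper_width: 15.9
```

Request:
play_rows --travel '[[0,0,-0.01],[0,0,-0.02],[0,0,-0.03],[0,0,-0.03],[0,0,-0.03],[0,0,-0.03],[0,0,-0.03],[0,0,-0.02],[0,0,0],[0,0,0]]' --rotation '[[0,0,0],[0,0,0],[0,0,0],[0,0,0],[0,0,0],[0,0,0],[0,0,0],[0,0,0],[0,0,0],[0,0,0]]' --grip '[0,0,0,0,0,0,0,0,0,0]'

```text
clock: 3.75
position: [547.0, 265.3, 233.6]
ee_rot: [0.803, -0.596, 0.0, -0.002]
contact_force: [-0.3, 0.2, -0.6]
gripper_width: 15.7
```

Run:
```python
from h import *
s=arm.read_state(); print({k:np.round(s[k],3) for k in('joints','position','ee_rot','contact_force','gripper_width')})
d=grab('wrist');im=d['image']; P=world('wrist')
T=R.from_quat(s['ee_rot']).as_matrix(); Q=(P-s['position'])@T
hsv=cv2.cvtColor(im,cv2.COLOR_BGR2HSV)
m=(abs(Q[...,1])<12)&(Q[...,2]>-45)&(Q[...,2]<10)&(Q[...,0]>15)
q=Q[m]; 
for k in range(20,100,10):
    w=q[abs(q[:,0]-k)<5]; print(k,len(w),w.mean(0).round(1) if len(w) else '', np.ptp(w[:,1]).round(1) if len(w) else '')
cv2.imwrite('pics/w4.png',cv2.resize(im,(800,600)))
for n in('scene','side'): grab(n)
```

```text
{'joints': array([ 0.717,  0.353, -0.035, -0.   , -1.18 , -0.425]), 'position': array([547.011, 265.348, 233.577]), 'ee_rot': array([ 0.803, -0.596,  0.   , -0.002]), 'contact_force': array([-0.303,  0.233, -0.609]), 'gripper_width': np.float64(15.746)}
20 508 [ 20.1   2.2 -20.8] 12.6
30 524 [ 30.2   2.2 -21.3] 13.2
40 627 [ 40.1   2.1 -21.7] 14.7
50 728 [ 50.    2.1 -22. ] 16.3
60 593 [ 60.    2.1 -20.4] 11.5
70 281 [ 68.3   2.1 -19.2] 9.5
80 98 [ 80.    2.1 -16.8] 1.3
90 22 [ 86.6   2.  -16.2] 1.3
```

View pics/w4.png

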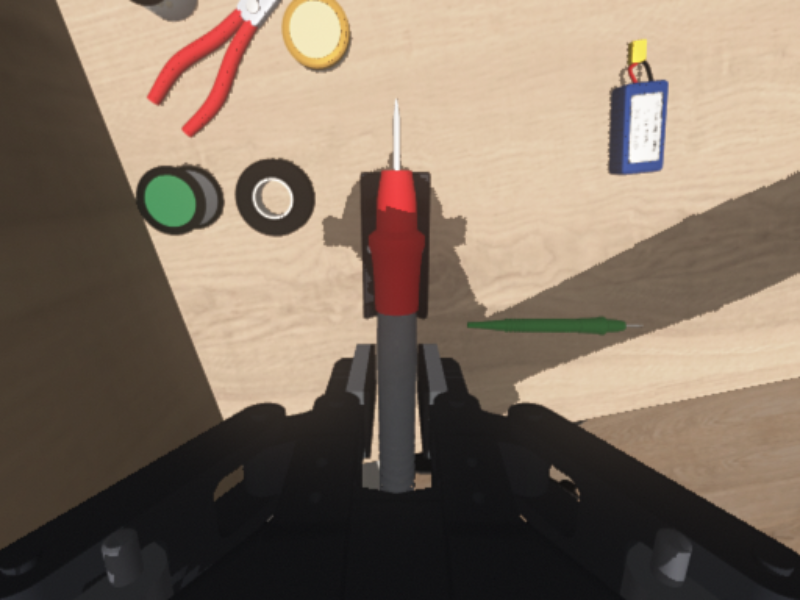

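The probe is held straight and the jaws are on it: red nose at (397,240), needle tip at (397,100). Now I'll look at the cup from above.

Request:
play_rows --travel '[[0.015,0.007,0],[0.033,0.0155,0],[0.033,0.0155,0],[0.033,0.0155,0],[0.033,0.0155,0],[0.033,0.0155,0],[0.033,0.0155,0],[0.033,0.0155,0],[0.033,0.0155,0],[0,0,0],[0,0,0]]' --rotation '[[0,0,0],[0,0,0],[0,0,0],[0,0,0],[0,0,0],[0,0,0],[0,0,0],[0,0,0],[0,0,0],[0,0,0],[0,0,0]]' --grip '[0,0,0,0,0,0,0,0,0,0,0]'

```text
clock: 4.82
position: [500.7, -42.1, 231.0]
ee_rot: [0.802, -0.598, -0.001, 0.001]
contact_force: [0.5, -0.1, -0.4]
gripper_width: 15.4
```

```bash
cat > cup.py <<'E'
from h import *
from scipy.optimize import least_squares
s=arm.read_state(); print({k:np.round(s[k],3) for k in('clock','joints','position','ee_rot')})
d=grab('wrist'); P=world('wrist'); T=R.from_quat(s['ee_rot']).as_matrix(); Q=(P-s['position'])@T
def fit(P,mask=None,c0=(455,-95)):
    X=P.reshape(-1,3); X=X[np.isfinite(X[:,0])]
    X=X[(np.hypot(X[:,0]-c0[0],X[:,1]-c0[1])<65)&(X[:,2]>75)&(X[:,2]<145)]
    def par(p):
        y=p[2]; z=np.array([-np.sin(y)*np.sin(np.radians(50)),np.cos(y)*np.sin(np.radians(50)),np.cos(np.radians(50))]); return np.array([p[0],p[1],118+p[3]]),z
    def res(p):
        c,z=par(p); h=(X-c)@z; r=np.linalg.norm(X-c-np.outer(h,z),axis=1)
        rim=np.hypot(h,np.maximum(0,np.abs(r-26.75)-2.25))        # annulus at the mouth
        out=np.hypot(r-29,np.maximum(0,h)+np.maximum(0,-h-12))     # outside of mouth collar
        return np.minimum(rim,out)
    best=min((least_squares(lambda p:np.r_[res(p),(p[3])*.1*len(X)**.5],[c0[0]+a,c0[1]+b,y,0],loss='cauchy',f_scale=1.) for a in(-12,0,12) for b in(-12,0,12) for y in(-.25,0,.25)),key=lambda o:o.cost)
    r=res(best.x); print(len(X),'x,y,yaw,dz',best.x.round(3),'inliers',(r<1.5).sum(),'cost',round(best.cost,1)); return best.x
if __name__=='__main__':
    fit(world('side'));fit(world('scene'));fit(P)
    cv2.imwrite('pics/w5.png',cv2.resize(d['image'],(800,600)))
E
python3 cup.py
```

```text
{'clock': np.float64(4.817), 'joints': array([ 0.24 ,  0.177, -0.285, -0.   , -1.111,  0.049]), 'position': array([500.729, -42.073, 230.957]), 'ee_rot': array([ 0.802, -0.598, -0.001,  0.001])}
43 x,y,yaw,dz [464.523 -82.655 137.453   5.869] inliers 20 cost 28.6
1314 x,y,yaw,dz [ 436.43  -122.529    2.094  -15.015] inliers 150 cost 2498.0
5407 x,y,yaw,dz [ 468.099 -106.722   -1.515  -15.077] inliers 467 cost 11924.2
```

View pics/w5.png

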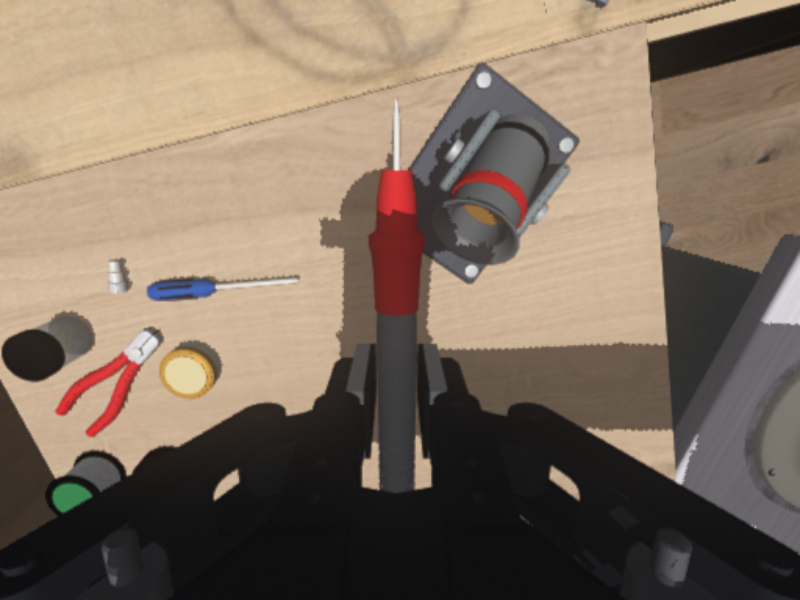

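```bash
cat > cup2.py <<'E'
from h import *
from scipy.optimize import differential_evolution as DE
def axis(y): a=np.radians(50); return np.array([-np.sin(y)*np.sin(a),np.cos(y)*np.sin(a),np.cos(a)])
def fit(n,c0=(455,-95),excl=None):
    d=np.load(n+'.npz'); P=world(n)
    if n=='wrist':
        Q=(P-d['pos'])@R.from_quat(d['rot']).as_matrix()
        P[(abs(Q[...,1]-2)<13)&(Q[...,2]<5)]=np.nan
    X=P.reshape(-1,3); X=X[np.isfinite(X[:,0])]
    X=X[(np.hypot(X[:,0]-c0[0],X[:,1]-c0[1])<65)&(X[:,2]>75)&(X[:,2]<150)]
    def f(p):
        c=np.array([p[0],p[1],118+p[3]]); z=axis(p[2]); h=(X-c)@z; r=np.linalg.norm(X-c-np.outer(h,z),axis=1)
        e=np.hypot(h,np.maximum(0,np.abs(r-26.75)-2.25)); s=np.exp(-(e/1.5)**2).sum()
        bad=((h>3)&(r<45)).sum()+((h>-12)&(h<3)&(r<17)).sum()+((r>31)&(h>-15)).sum()
        return bad-3*s
    o=DE(f,[(c0[0]-35,c0[0]+35),(c0[1]-35,c0[1]+35),(-.4,.4),(-4,4)],seed=1,popsize=25,maxiter=150,tol=1e-6)
    print(n,len(X),o.x.round(3),round(o.fun,1)); return o.x
if __name__=='__main__':
    x=fit('wrist'); fit('side'); fit('scene')
    d=np.load('wrist.npz'); H=d['hand_eye']; K=d['camera_matrix']; T=R.from_quat(d['rot']).as_matrix()
    c=np.array([x[0],x[1],118+x[3]]); z=axis(x[2]); u=np.array([np.cos(x[2]),np.sin(x[2]),0]); v=np.cross(z,u)
    im=cv2.resize(d['image'],None,fx=4,fy=4)
    for r,h,col in((29,0,(0,255,0)),(24.5,0,(255,255,0)),(18,-15,(0,255,255))):
        a=np.linspace(0,2*np.pi,60)[:,None]; W=c+h*z+r*(np.cos(a)*u+np.sin(a)*v)
        C=(((W-d['pos'])@T)-H[:3,3])@H[:3,:3]; p=C@K.T; p=p[:,:2]/p[:,2:]
        cv2.polylines(im,[np.int32(p*4+2)],True,col,1)
    cv2.imwrite('pics/w6.png',im[100:800,950:1550][:600])
E
python3 cup2.py
```

```text
wrist 5407 [ 4.62891e+02 -8.82620e+01 -3.05000e-01  1.84000e-01] -1428.6
side 43 [ 4.63085e+02 -8.58530e+01 -2.14000e-01 -9.57000e-01] -38.2
scene 1314 [ 4.64297e+02 -8.73750e+01 -3.10000e-01 -1.60000e+00] -143.5
```

View pics/w6.png

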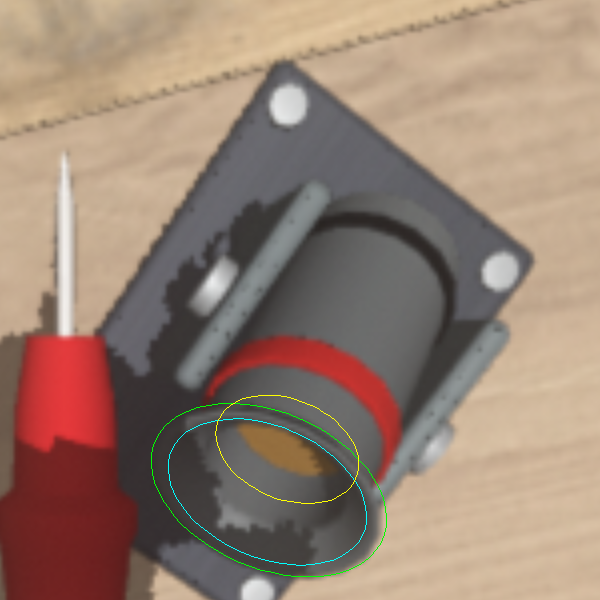

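The overlay of the model mouth (green outer rim, cyan flare, centred ~(268,490)) lies on the real rim. All three cameras agree on a mouth centre near (464,-88,118) and a yaw of about -0.305. I'll turn the probe in line with the bore, outside the mouth.

Request:
play_rows --travel '[[-0.023,-0.0032,0],[-0.023,-0.0032,0],[0,0,0],[0,0,0],[0,0,0],[0,0,0],[0,0,0],[0,0,0],[0,0,0]]' --rotation '[[0,0,0],[0,0,0.099],[0,0,0.099],[0,0,0.099],[0,0,0.099],[0,0,0.099],[0,0,0.099],[0,0,0],[0,0,0]]' --grip '[0,0,0,0,0,0,0,0,0]'

```text
clock: 5.62
position: [494.8, 6.9, 231.4]
ee_rot: [-0.595, 0.804, 0.0, -0.0]
contact_force: [-1.1, -0.0, 0.3]
gripper_width: 15.7
```

Request:
play_rows --travel '[[0,0,0],[0,0,0],[0,0,0],[0,0,0],[0,0,0],[0,0,0],[0,0,0],[0,0,0],[0,0,0]]' --rotation '[[0,-0.1,0],[0,-0.1,0],[0,-0.1,0],[0,-0.1,0],[0,-0.1,0],[0,-0.1,0],[0,-0.098,0],[0,0,0],[0,0,0]]' --grip '[0,0,0,0,0,0,0,0,0]'

```text
clock: 6.37
position: [494.9, 4.7, 231.0]
ee_rot: [-0.557, 0.757, 0.202, 0.274]
contact_force: [0.3, -0.0, 0.0]
gripper_width: 15.6
```

```bash
cat > rel.py <<'E'
from h import *
from cup2 import axis
C=np.array([464.5,-87.7,117.5]); Z=axis(-.305); TIP=np.array([87,0,-16.2])
def rel():
    s=arm.read_state(); T=R.from_quat(s['ee_rot']).as_matrix(); p=s['position']
    Y=np.array([-np.cos(-.305),-np.sin(-.305),0]); G=np.stack([-Z,Y,np.cross(-Z,Y)],1)
    print('clock',round(s['clock'],2),'q',s['joints'].round(3),'F',s['contact_force'].round(2),'axial',round(s['contact_force']@Z,2),'w',round(s['gripper_width'],1))
    print('pos',p.round(1),'rot needed (tool rotvec)',R.from_matrix(T.T@G).as_rotvec().round(4))
    tip=p+T@TIP; print('tip vs mouth in bore axes [depth,y,z] mm',((tip-C)@G).round(2),'shift to mouth in tool axes',((C-tip)@T).round(2))
    return s,T,G
if __name__=='__main__': rel()
E
python3 rel.py
```

```text
clock 6.37 q [-0.136  0.188 -0.187 -0.752 -1.181  0.125] F [ 0.32 -0.01  0.04] axial 0.09 w 15.6
pos [494.9   4.7 231. ] rot needed (tool rotvec) [ 0.0022 -0.0022  0.0013]
tip vs mouth in bore axes [depth,y,z] mm [-60.53  -1.39 -40.79] shift to mouth in tool axes [60.44  1.38 40.92]
```

Request:
play_rows --travel '[[0,0.0004,0.01],[0,0.0005,0.016],[0.01,0.0005,0.0149],[0.02,0,0],[0.01,0,0],[0,0,0],[0,0,0]]' --rotation '[[0.001,-0.001,0.001],[0.001,-0.001,0],[0,0,0],[0,0,0],[0,0,0],[0,0,0],[0,0,0]]' --grip '[0,0,0,0,0,0,0]'

```text
clock: 6.95
position: [492.5, 3.1, 174.9]
ee_rot: [-0.557, 0.757, 0.203, 0.276]
contact_force: [0.4, 0.5, 0.7]
gripper_width: 15.2
```

Run:
```python
from rel import *
s,T,G=rel()
d=grab('wrist'); P=world('wrist'); Q=(P-s['position'])@T
m=(abs(Q[...,1]-2)<6)&(Q[...,2]>-45)&(Q[...,2]<0)&(Q[...,0]>80); q=Q[m]; print('needle',np.nanmean(q[q[:,0]<92],0).round(2),q[:,0].max().round(1))
# tube body: points in bore axes
B=(P-C)@G; 
for k in range(5,70,8):
    b=B[(abs(B[...,0]-k)<3)&(abs(B[...,1])<34)&(B[...,2]<5)&(B[...,2]>-36)]
    if len(b)>20:
        f=lambda c: np.hypot(b[:,1]-c[0],b[:,2]-c[1])-c[2]
        from scipy.optimize import least_squares
        o=least_squares(f,[0,0,25],loss='soft_l1'); print('depth',k,len(b),'centre y,z,r',o.x.round(2), 'yrange',b[:,1].min().round(1),b[:,1].max().round(1))
cv2.imwrite('pics/w7.png',cv2.resize(d['image'],(800,600)))
```

```text
clock 6.95 q [-0.152  0.257 -0.248 -0.797 -1.098  0.241] F [0.4  0.47 0.69] axial 0.88 w 15.2
pos [492.5   3.1 174.9] rot needed (tool rotvec) [0.0011 0.0014 0.003 ]
tip vs mouth in bore axes [depth,y,z] mm [-22.64   0.25   1.05] shift to mouth in tool axes [22.64 -0.18 -1.09]
needle [ 84.36   2.14 -17.  ] 118.9
depth 5 141 centre y,z,r [ 1.64 -5.46 22.54] yrange -21.4 25.0
```

View pics/w7.png

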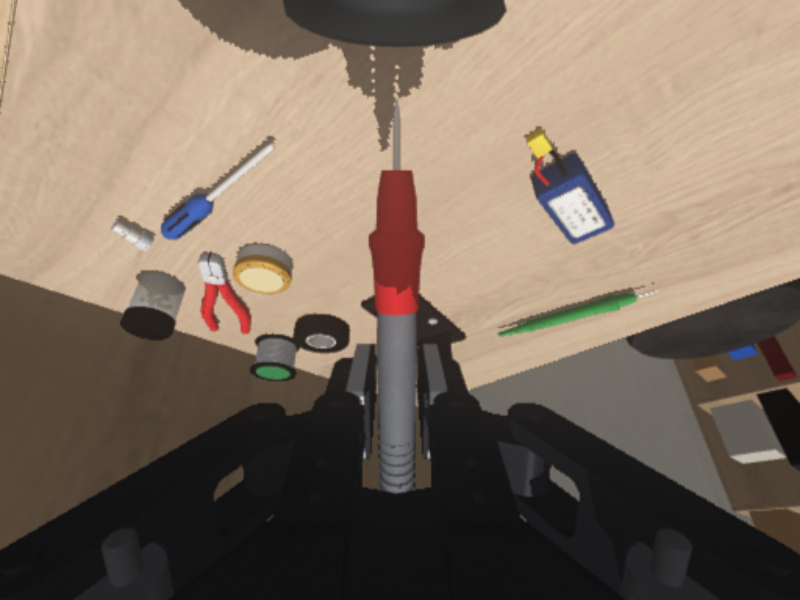

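The cup rim (columns 283–507, centre 395) is in line with the needle at column 397. Going in.

Request:
play_rows --travel '[[0.005,0,-0.0008],[0.01,0,-0.0007],[0.012,0,0],[0.007,0,0],[0.003,0,0],[0,0,0],[0,0,0]]' --rotation '[[0.001,0.001,0.002],[0,0,0],[0,0,0],[0,0,0],[0,0,0],[0,0,0],[0,0,0]]' --grip '[0,0,0,0,0,0,0]'

```text
clock: 7.58
position: [483.6, -25.7, 152.1]
ee_rot: [-0.555, 0.758, 0.202, 0.276]
contact_force: [0.0, 0.2, -0.7]
gripper_width: 15.5
```

```bash
python3 rel.py
```

```text
clock 7.58 q [-0.219  0.295 -0.264 -0.803 -1.1    0.325] F [ 0.01  0.22 -0.69] axial -0.28 w 15.5
pos [483.6 -25.7 152.1] rot needed (tool rotvec) [-0.0008  0.001  -0.0004]
tip vs mouth in bore axes [depth,y,z] mm [15.09  0.4  -0.94] shift to mouth in tool axes [-15.09  -0.39   0.95]
```

Depth is 15 mm and still free. From here I feel in 5 mm steps; the axial force is F·(0.23, 0.73, 0.64).

Request:
play_rows --travel '[[0.001,0,0],[0.001,0,0],[0.001,0,0],[0.001,0,0],[0.001,0,0],[0,0,0],[0,0,0]]' --rotation '[[0,0,0],[0,0,0],[0,0,0],[0,0,0],[0,0,0],[0,0,0],[0,0,0]]' --grip '[0,0,0,0,0,0,0]'

```text
clock: 8.17
position: [482.4, -29.2, 148.8]
ee_rot: [-0.556, 0.758, 0.202, 0.276]
contact_force: [-0.6, -0.9, 0.5]
gripper_width: 15.5
```

Request:
play_rows --travel '[[0.001,0,0],[0.001,0,0],[0.001,0,0],[0.001,0,0],[0,0,0],[0,0,0]]' --rotation '[[0,0,0],[0,0,0],[0,0,0],[0,0,0],[0,0,0],[0,0,0]]' --grip '[0,0,0,0,0,0]'

```text
clock: 8.67
position: [481.6, -31.9, 146.4]
ee_rot: [-0.556, 0.758, 0.202, 0.276]
contact_force: [0.3, 1.2, 2.1]
gripper_width: 15.4
```

```bash
python3 rel.py
```

```text
clock 8.67 q [-0.233  0.305 -0.267 -0.804 -1.1    0.346] F [0.27 1.23 2.05] axial 2.28 w 15.4
pos [481.6 -31.9 146.4] rot needed (tool rotvec) [-0.0005  0.0013  0.0001]
tip vs mouth in bore axes [depth,y,z] mm [23.73  0.44 -0.77] shift to mouth in tool axes [-23.73  -0.45   0.8 ]
```

Request:
play_rows --travel '[[0.001,0,0],[0.001,0,0],[0,0,0],[0,0,0]]' --rotation '[[0,0,0],[0,0,0],[0,0,0],[0,0,0]]' --grip '[0,0,0,0]'

```text
clock: 9.0
position: [481.1, -33.5, 145.1]
ee_rot: [-0.556, 0.758, 0.202, 0.276]
contact_force: [0.6, 2.1, 2.0]
gripper_width: 15.9
```

Request:
play_rows --travel '[[0,0,0]]' --rotation '[[0,0,0]]' --grip '[0]'

```text
clock: 9.08
position: [481.1, -33.4, 145.1]
ee_rot: [-0.556, 0.758, 0.202, 0.276]
contact_force: [0.6, 2.8, 2.5]
gripper_width: 15.8
```

Request:
play_rows --travel '[[0,0,0]]' --rotation '[[0,0,0]]' --grip '[0]'

```text
clock: 9.17
position: [481.1, -33.5, 145.1]
ee_rot: [-0.556, 0.758, 0.202, 0.276]
contact_force: [0.2, 1.9, 3.0]
gripper_width: 15.1
```

Request:
play_rows --travel '[[0,0,0]]' --rotation '[[0,0,0]]' --grip '[0]'

```text
clock: 9.25
position: [481.1, -33.5, 145.1]
ee_rot: [-0.556, 0.758, 0.202, 0.276]
contact_force: [0.6, 3.1, 1.1]
gripper_width: 15.4
```

```bash
python3 rel.py
```

```text
clock 9.25 q [-0.237  0.308 -0.268 -0.804 -1.1    0.351] F [0.6  3.05 1.14] axial 3.1 w 15.4
pos [481.1 -33.5 145.1] rot needed (tool rotvec) [-0.0005  0.0011  0.0002]
tip vs mouth in bore axes [depth,y,z] mm [25.86  0.49 -0.78] shift to mouth in tool axes [-25.86  -0.49   0.81]
```

Request:
play_rows --travel '[[0.001,0,0],[0.001,0,0],[0.001,0,0],[0,0,0],[0,0,0],[0,0,0]]' --rotation '[[0,0,0],[0,0,0],[0,0,0],[0,0,0],[0,0,0],[0,0,0]]' --grip '[0,0,0,0,0,0]'

```text
clock: 9.75
position: [480.3, -35.6, 143.1]
ee_rot: [-0.556, 0.758, 0.202, 0.276]
contact_force: [1.1, 2.9, 3.0]
gripper_width: 15.1
```

Request:
play_rows --travel '[[0,0,0]]' --rotation '[[0,0,0]]' --grip '[0]'

```text
clock: 9.83
position: [480.3, -35.7, 143.1]
ee_rot: [-0.556, 0.758, 0.202, 0.276]
contact_force: [-0.0, 3.2, 3.2]
gripper_width: 15.3
```

Request:
play_rows --travel '[[0,0,0]]' --rotation '[[0,0,0]]' --grip '[0]'

```text
clock: 9.92
position: [480.4, -35.7, 143.1]
ee_rot: [-0.556, 0.758, 0.202, 0.276]
contact_force: [0.9, 4.2, 3.3]
gripper_width: 15.6
```

Request:
play_rows --travel '[[0,0,0]]' --rotation '[[0,0,0]]' --grip '[0]'

```text
clock: 10.0
position: [480.4, -35.7, 143.1]
ee_rot: [-0.556, 0.758, 0.202, 0.276]
contact_force: [0.8, 3.2, 3.2]
gripper_width: 15.4
```

```bash
python3 rel.py
```

```text
clock 10.0 q [-0.242  0.311 -0.269 -0.805 -1.1    0.358] F [0.81 3.21 3.23] axial 4.61 w 15.4
pos [480.4 -35.7 143.1] rot needed (tool rotvec) [-0.0005  0.001   0.0001]
tip vs mouth in bore axes [depth,y,z] mm [28.87  0.5  -0.78] shift to mouth in tool axes [-28.87  -0.5    0.81]
```

Request:
play_rows --travel '[[0.0008,0,0],[0.0007,0,0],[0,0,0],[0,0,0]]' --rotation '[[0,0,0],[0,0,0],[0,0,0],[0,0,0]]' --grip '[0,0,0,0]'

```text
clock: 10.33
position: [480.0, -36.8, 142.1]
ee_rot: [-0.556, 0.758, 0.202, 0.276]
contact_force: [0.9, 3.9, 2.6]
gripper_width: 15.4
```

Request:
play_rows --travel '[[0,0,0]]' --rotation '[[0,0,0]]' --grip '[0]'

```text
clock: 10.42
position: [480.0, -36.8, 142.1]
ee_rot: [-0.556, 0.758, 0.202, 0.276]
contact_force: [0.8, 4.0, 3.4]
gripper_width: 15.2
```

Request:
play_rows --travel '[[0,0,0]]' --rotation '[[0,0,0]]' --grip '[0]'

```text
clock: 10.5
position: [480.0, -36.8, 142.2]
ee_rot: [-0.556, 0.758, 0.202, 0.276]
contact_force: [1.2, 4.6, 3.8]
gripper_width: 15.7
```

Request:
play_rows --travel '[[0,0,0]]' --rotation '[[0,0,0]]' --grip '[0]'

```text
clock: 10.58
position: [480.0, -36.8, 142.1]
ee_rot: [-0.556, 0.758, 0.202, 0.276]
contact_force: [1.3, 3.8, 3.6]
gripper_width: 15.6
```

```bash
python3 rel.py
```

```text
clock 10.58 q [-0.244  0.313 -0.269 -0.805 -1.1    0.361] F [1.33 3.85 3.62] axial 5.44 w 15.6
pos [480.  -36.8 142.1] rot needed (tool rotvec) [-0.0005  0.001   0.0001]
tip vs mouth in bore axes [depth,y,z] mm [30.43  0.5  -0.8 ] shift to mouth in tool axes [-30.43  -0.5    0.83]
```

The axial force averages about 5.4 N, close to the target. Holding.

Request:
play_rows --travel '[[0.0002,0,0],[0,0,0],[0,0,0],[0,0,0],[0,0,0],[0,0,0],[0,0,0],[0,0,0],[0,0,0],[0,0,0]]' --rotation '[[0,0,0],[0,0,0],[0,0,0],[0,0,0],[0,0,0],[0,0,0],[0,0,0],[0,0,0],[0,0,0],[0,0,0]]' --grip '[0,0,0,0,0,0,0,0,0,0]'

```text
clock: 11.42
position: [479.9, -37.0, 142.0]
ee_rot: [-0.556, 0.758, 0.202, 0.276]
contact_force: [1.2, 3.8, 3.7]
gripper_width: 15.4
```

Request:
play_rows --travel '[[-0.002,0,0],[-0.004,0,0],[-0.008,0,0],[-0.012,0,0],[-0.015,0,0],[-0.015,0,0],[-0.012,0,0],[-0.005,0,0],[0,0,0],[0,0,0]]' --rotation '[[0,0,0],[0,0,0],[0,0,0],[0,0,0],[0,0,0],[0,0,0],[0,0,0],[0,0,0],[0,0,0],[0,0,0]]' --grip '[0,0,0,0,0,0,0,0,0,0]'

```text
clock: 12.25
position: [496.2, 16.1, 188.5]
ee_rot: [-0.556, 0.758, 0.202, 0.276]
contact_force: [-1.1, 0.4, 0.4]
gripper_width: 15.5
```

```bash
cat > home.py <<'E'
from rel import *
s,T,G=rel()
d=grab('wrist'); P=world('wrist'); Q=(P-s['position'])@T
for a,b in((20,30),(45,55),(75,95)):
    q=Q[(abs(Q[...,1]-2)<12)&(Q[...,2]>-32)&(Q[...,2]<0)&(Q[...,0]>a)&(Q[...,0]<b)]; print('probe',np.nanmean(q,0).round(2),q[:,0].max().round(1))
Tg=R.from_quat([.803,-.596,0,0]).as_matrix(); H=np.array([547.2,265.4,32.3])
print('to home: world',(H-s['position']).round(1),'tool',((H-s['position'])@T).round(1),'rotvec',R.from_matrix(T.T@Tg).as_rotvec().round(3))
E
python3 home.py
```

```text
clock 12.25 q [-0.12   0.236 -0.238 -0.788 -1.099  0.19 ] F [-1.11  0.44  0.37] axial 0.31 w 15.5
pos [496.2  16.1 188.5] rot needed (tool rotvec) [ 0.     -0.0002  0.0002]
tip vs mouth in bore axes [depth,y,z] mm [-41.79   0.87  -0.89] shift to mouth in tool axes [41.79 -0.86  0.9 ]
probe [ 24.96   2.23 -21.23] 30.0
probe [ 50.1    2.16 -22.62] 55.0
probe [ 81.92   2.13 -17.11] 89.8
to home: world [  51.   249.3 -156.2] tool [-93.6  26.2 282.4] rotvec [-0.209  0.677 -0.574]
```

Held 0.8 s at about 5.4 N and withdrew; the probe hasn't shifted in the jaws. Going back.

Request:
play_rows --travel '[[-0.013,0,-0.015],[-0.013,0,-0.015],[0,0,0],[0,0,0],[0,0,0],[0,0,0],[0,0,0],[0,0,0],[0,0,0],[0,0,0],[0,0,0]]' --rotation '[[0,0,0],[0,0,0],[0,0.1,0],[0,0.1,0],[0,0.1,0],[0,0.1,0],[0,0.1,0],[0,0.1,0],[0,0.098,0],[0,0,0],[0,0,0]]' --grip '[0,0,0,0,0,0,0,0,0,0,0]'

```text
clock: 13.22
position: [496.3, 17.4, 227.3]
ee_rot: [-0.592, 0.806, 0.001, -0.0]
contact_force: [0.6, -0.3, -0.6]
gripper_width: 15.7
```

Request:
play_rows --travel '[[0,0,0],[0,0,0],[0,0,0],[0,0,0],[0,0,0],[0,0,0],[0,0,0],[0,0,0]]' --rotation '[[0,0,-0.099],[0,0,-0.099],[0,0,-0.099],[0,0,-0.099],[0,0,-0.099],[0,0,-0.099],[0,0,0],[0,0,0]]' --grip '[0,0,0,0,0,0,0,0]'

```text
clock: 13.88
position: [496.6, 15.9, 228.5]
ee_rot: [0.8, -0.6, -0.0, -0.001]
contact_force: [0.0, 0.5, 0.1]
gripper_width: 15.8
```

```bash
python3 home.py
```

```text
clock 13.88 q [ 0.358  0.168 -0.302 -0.002 -1.099 -0.073] F [0.03 0.49 0.06] axial 0.41 w 15.8
pos [496.6  15.9 228.5] rot needed (tool rotvec) [ 0.2051 -0.6756  0.5649]
tip vs mouth in bore axes [depth,y,z] mm [-109.32  -47.9   -74.1 ] shift to mouth in tool axes [  3.62  60.02 126.97]
probe [ 24.95   2.15 -20.86] 30.0
probe [ 49.91   2.12 -22.08] 55.0
probe [ 81.17   2.06 -16.67] 88.5
to home: world [  50.6  249.5 -196.2] tool [-225.  -118.3  196.7] rotvec [-0.001  0.002 -0.01 ]
```

Request:
play_rows --travel '[[-0.014,-0.0074,0],[-0.028,-0.0148,0],[-0.03,-0.0157,0],[-0.03,-0.0157,0],[-0.03,-0.0157,0],[-0.03,-0.0157,0],[-0.03,-0.0157,0],[-0.021,-0.0112,0],[-0.012,-0.0064,0],[0,0,0],[0,0,0]]' --rotation '[[0,0,0],[0,0,0],[0,0,0],[0,0,0],[0,0,0],[0,0,0],[0,0,0],[0,0,0],[-0.001,0.002,-0.01],[0,0,0],[0,0,0]]' --grip '[0,0,0,0,0,0,0,0,0,0,0]'

```text
clock: 14.85
position: [546.0, 266.0, 228.3]
ee_rot: [0.804, -0.594, 0.0, 0.001]
contact_force: [-0.9, -0.7, -1.1]
gripper_width: 15.7
```

```bash
python3 home.py|tail -1
```

```text
to home: world [   1.2   -0.6 -196. ] tool [  0.6  -1.3 196. ] rotvec [ 0.002 -0.002  0.004]
```

Request:
play_rows --travel '[[0.0006,-0.0013,0.015],[0,0,0.03],[0,0,0.035],[0,0,0.035],[0,0,0.02],[0,0,0.01],[0,0,0],[0,0,0]]' --rotation '[[0.002,-0.002,0.004],[0,0,0],[0,0,0],[0,0,0],[0,0,0],[0,0,0],[0,0,0],[0,0,0]]' --grip '[0,0,0,0,0,0,0,0]'

```text
clock: 15.57
position: [548.5, 265.7, 84.9]
ee_rot: [0.803, -0.596, 0.001, -0.001]
contact_force: [-0.5, -0.0, 0.3]
gripper_width: 15.6
```

```bash
python3 home.py|tail -1; python3 -c "
from h import *
cv2.imwrite('pics/w8.png',cv2.resize(np.load('wrist.npz')['image'],(800,600)))"
```

```text
to home: world [ -1.3  -0.3 -52.6] tool [-0.   1.5 52.6] rotvec [-0.003  0.001  0.   ]
```

View pics/w8.png

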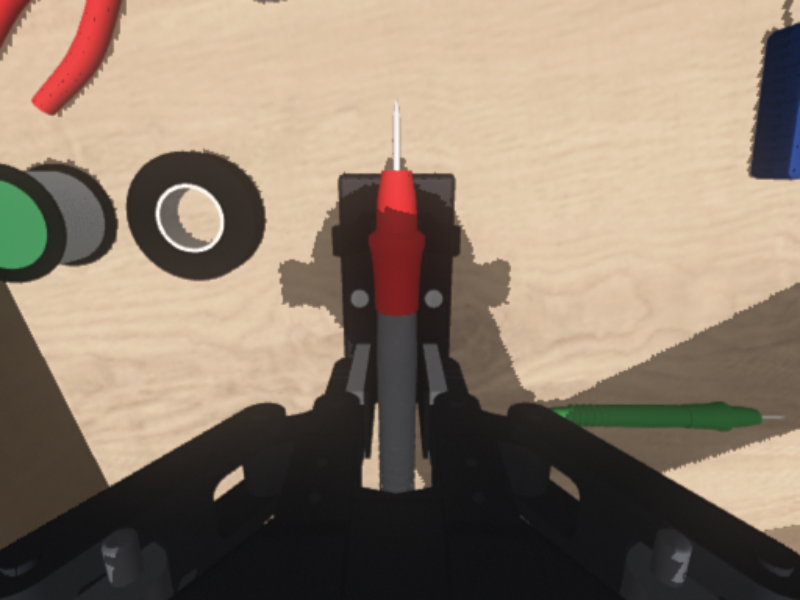

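Probe (column 397) is centred over the rest (base 340–455, screws 360/434). Lowering.

Request:
play_rows --travel '[[0,0.0004,0.01],[0,0,0.012],[0,0,0.012],[0,0,0.008],[0,0,0.005],[0,0,0.003],[0,0,0],[0,0,0]]' --rotation '[[-0.002,0.001,0],[0,0,0],[0,0,0],[0,0,0],[0,0,0],[0,0,0],[0,0,0],[0,0,0]]' --grip '[0,0,0,0,0,0,0,0]'

```text
clock: 16.28
position: [547.8, 266.4, 34.3]
ee_rot: [0.803, -0.595, 0.0, -0.0]
contact_force: [0.4, 0.7, -0.0]
gripper_width: 15.1
```

```bash
python3 home.py|sed -n '1p;2p;$p'
```

```text
clock 16.28 q [ 0.718  0.558 -0.26   0.001 -0.752 -0.424] F [ 0.43  0.68 -0.  ] axial 0.59 w 15.1
pos [547.8 266.4  34.3] rot needed (tool rotvec) [ 0.2086 -0.6767  0.5754]
to home: world [-0.6 -1.  -2. ] tool [0.8 0.8 2. ] rotvec [-0.001 -0.     0.001]
```

Request:
play_rows --travel '[[0.0005,0.0003,0.001],[0,0,0.0008],[0,0,0],[0,0,0]]' --rotation '[[0,0,0],[0,0,0],[0,0,0],[0,0,0]]' --grip '[0,0,0,0]'

```text
clock: 16.67
position: [547.4, 265.6, 32.3]
ee_rot: [0.803, -0.596, 0.0, 0.0]
contact_force: [0.1, -0.8, 0.3]
gripper_width: 15.5
```

Request:
play_rows --travel '[[0,0,0],[0,0,0],[0,0,0],[0,0,0],[0,0,0],[0,0,0],[0,0,0],[0,0,0],[0,0,0]]' --rotation '[[0,0,0],[0,0,0],[0,0,0],[0,0,0],[0,0,0],[0,0,0],[0,0,0],[0,0,0],[0,0,0]]' --grip '[0.3,0.4,0.5,0.6,0.6,0.6,0.6,0.6,0.6]'

```text
clock: 17.42
position: [547.3, 265.5, 32.1]
ee_rot: [0.803, -0.596, 0.0, 0.0]
contact_force: [0.2, 0.0, -0.7]
gripper_width: 51.6
```

Request:
play_rows --travel '[[0,0,-0.005],[0,0,-0.015],[0,0,-0.025],[0,0,-0.03],[0,0,-0.03],[0,0,-0.02],[0,0,0],[0,0,0]]' --rotation '[[0,0,0],[0,0,0],[0,0,0],[0,0,0],[0,0,0],[0,0,0],[0,0,0],[0,0,0]]' --grip '[0.6,0.6,0.6,0.6,0.6,0.6,0.6,0.6]'

```text
clock: 18.08
position: [547.7, 266.0, 159.0]
ee_rot: [0.803, -0.596, 0.0, -0.002]
contact_force: [-0.3, 0.3, -1.3]
gripper_width: 51.2
```

Run:
```python
from h import *
s=arm.read_state(); T=R.from_quat(s['ee_rot']).as_matrix(); im=grab('wrist')['image']; P=world('wrist'); Q=(P-s['position'])@T
for k in(-60,-20,0,20,60):
    m=(P[...,2]>47)&(abs(Q[...,0]-k)<7)&(abs(Q[...,1])<12); print(k,m.sum(),Q[m][:,1].min().round(1),Q[m][:,1].max().round(1),np.percentile(P[m][:,2],90).round(1))
cv2.imwrite('pics/w9.png',cv2.resize(im,(800,600)))
```

```text
-60 76 -0.2 7.0 52.0
-20 165 -3.1 8.8 54.8
0 197 -3.0 9.6 54.9
20 1998 -12.0 12.0 261.0
60 215 -2.8 9.1 54.3
```

View pics/w9.png

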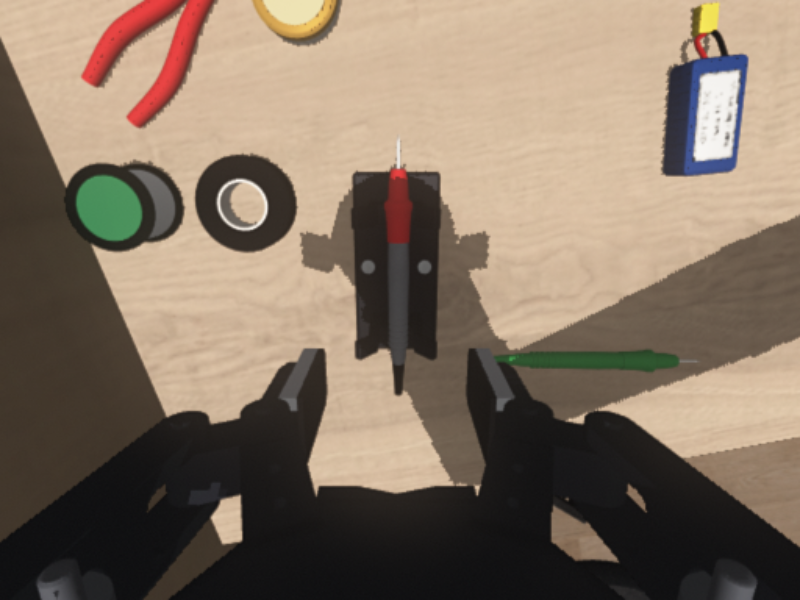

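The probe lies level in both notches, with the needle at (398,150) and the tail at (398,392), the same way round as before. The neighbours in view are unmoved, and the gripper is clear. Handing in.

```bash
python3 -c "
from bench import workorder; print(workorder.job_done())"
```

```text
the job is handed in; nothing more can be done
None
```

The job is done and handed in at about 18 s of the 53 s allowed. No verdict was reported.

- **Dip and contact:** I took the red probe from its rest and lined it up with the bore to within about 0.1°. By force, the free contact sits at about 22 mm inside the mouth.
- **Push:** I pushed it in to about 8 mm, with the axial force averaging 5.4 N (single readings were noisy, 4.7 to 6.1 N). I held it for about 1 s, and the readings never came near the 15 mm stop.
- **Return:** I drew the probe out in line with the bore and laid it back in both notches with the tip the original way round. I then let go and raised the gripper clear.

**Last checks:** the final wrist view and depth show the probe level (top about 55 mm) and centred in the rest. The other things visible in that view look unmoved; I did not take final scene or side pictures of the things outside it.

**Disagreements:**
- The wrist camera reads about 2 mm to one side of the tool's centre line, so I allowed for that.
- One final depth sample, at 20 mm along the probe, gave a nonsense height of 261 mm. It probably caught part of the gripper, so I ignored it.

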